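Gauge a ring blank: go end in, no-go end refused

ROBOT

A 6-joint arm with a two-finger parallel gripper is mounted at the origin on the work surface. World frame = base frame: x ahead of the robot, y to its left, z up, the work surface at z = 0. Lengths are in mm, angles in degrees, forces in N, time in s.
With the tool pointing down it reaches from about 300 to 850 mm from the base axis. Payload 4.2 kg.
Tool frame: the origin (TCP) lies on the centre line of the jaws, within the pads' length; the fingertips stand 8 mm ahead of it and the grasp point (between the pads) lies 11 mm behind it; z points along the fingers, y is the line along which they close (so a half turn about z gives the same grasp; the last joint's range is limited). The gripper opens to 91 mm and grips with 3 to 60 N. Pads are 32 mm wide; open, the fingers measure 118 mm over their backs; the gripper's body (76 mm by 178 mm) begins 60 mm behind the grasp point.
Start: joints at [70.417, 18.312, 89.639, -0, 72.044, -1.146], TCP at [181.86, 545.499, 221.976] pointing down, gripper open.
Joint ranges: [-177.97, 177.97], [-48.28, 115.42], [12.27, 149.76], [-77.06, 257.06], [2.81, 150.46], [-146.56, 146.56]. Speed limits (degrees/s): [147.25, 147.25, 180, 180, 180, 180].

INTERFACE

Orientations are given as [roll, pitch, yaw] about the fixed x, y, z axes, in that order (R = Rz(yaw) Ry(pitch) Rx(roll)).
In Python, from workcell import telemetry, eyes, ticket gives the robot as it stands. The module is installed in compiled form; this text tells all that it offers.
- The arm moves only by the shell command python3 -m crank 'ROWS' [OPENING] [FORCE]. ROWS is JSON, a list of rows, each an object of numbers: "dx", "dy", "dz": the shift along the world's x, y, z normalised to -1 to 1, where 1 is 80 cm; "yaw": the turn about the world's z normalised to -1 to 1, where 1 is 5 degrees. A call has 1 to 10 rows; each row shifts and turns the commanded pose from where the row before left it; what a row does not reach is not made up. A row lasts 1/8 s, in which the tool goes at most 62.5 mm and 10.7 degrees, less where a joint would pass 70% of its speed; a pose out of reach is approached as far as the arm can. A call with a number of a shift or a turn outside -1 to 1 is refused whole. A call with a gripper value outside its range is refused whole. OPENING is the opening, from 0 (shut) to 1 (fully open), set as the call begins (- or left out, the last holds). The fingers move at their own pace and stop on an object; FORCE is the grip in N (left out, the last holds). Time passes only in rows, so rows that do not move let the fingers close. It gives the time, the measured TCP pose, the force, the opening and the grip force at its end, in the units of the state.
- telemetry.state(): the state, without advancing time (a new reading comes with each control period).
- eyes.grab_frame(name): name is "scene" or "side" or "wrist"; returns the picture (400x640x3 uint8, red, green, blue); there is no depth.
- eyes.calibration(name): a dict with "camera_matrix" (3x3 intrinsics, pixels), "world_from_camera" (4x4, takes a point from camera to world coordinates). Camera axes: x right, y down, z forward; pixel columns grow to the right and rows downward; lengths in mm; the calibration is good to about 2 mm. The wrist camera is an equidistant fisheye: a pixel r from the principal point sees the ray r / f radians off the axis. A picture is of the moment at which its call begins: read the wrist's pose just before it. calibration takes no time and is no camera call; for the wrist camera it gives the pose at the moment of the call.
- ticket.job_done(): hands the job in; it is judged then, once.
The state is a dict: "time_s": time; "qpos": joint angles; "qvel": joint speeds; "effort": joint torques, N m; "ee_pos": TCP position; "ee_rot": TCP orientation; "force": force on the tool from outside, world axes, zero at the start; "torque": the same for the moment, N m; "gripper_width": finger opening in mm; "gripper_force": force on a finger pad.
Only numpy, scipy, OpenCV 4.12 (cv2) and the standard library are available. Lean on these libraries where they do the work, as an engineer would, in place of code of your own. Each camera call takes 0.05 s, during which the arm holds its last target. There are 200 camera calls.

TASK

Check the bore of the steel ring blank in the ring holder. First puff the dust out of it: press the air duster's cap right down and let it come up again. Then lay the large plug gauge on the guide rail with its long thin go end towards the ring, let go, and slide it along the rail until its handle is fully home against the ring; draw it out, turn it end for end, lay it on the rail again with the no-go end towards the ring but clear of it, let go, slide it gently up to the ring and lean on it for a moment so that the bore is seen to refuse it, and leave it lying there on the rail with its no-go end at the ring, disturbing none of the other things on the bench.

Things in the scene. Friction and masses are not known exactly. Their poses are not given: they have to be found in the camera images.
- gauge_mid (a point): Centre, on the axis and half-way along the handle, of the large double-ended plug gauge, loose on the cork pad, about 0.28 kg, 110 mm overall. Handle: plain aluminium octagonal bar 32 mm across flats, 64 mm long, lying on a flat, so that two flats stand upright at its sides. x axis runs along the gauge from no-go to go end. On the pad its axis is 16 mm above the pad's top.
- gauge_go_tip (a point): Centre of the flat tip of the go end (steel, 20 mm diameter, 30 mm long), 62 mm along +x from gauge_mid.
- gauge_nogo_tip (a point): Centre of the flat tip of the no-go end (steel, 25 mm diameter, 16 mm long), 48 mm along -x from gauge_mid.
- gauge: The same large plug gauge; its origin is at gauge_mid.
- bore (a point): Centre of the mouth of the steel ring blank, flush with the holder's face that looks along the rail, 75 mm above the table. x axis: horizontal, along the rail into the bore; z up. Bore 22 mm diameter, 24 mm deep, open at both ends: the go tip stands 6 mm out of the back when home.
- fixture: Dark base plate, 90 mm wide, 10 mm thick, fixed, with guide rail, ring holder and duster; origin on the table under the bore's mouth, x along the bore. Rail: narrow steel rib 27 mm wide, 4 to 112 mm before the face (-x), 13 mm flat floor 59 mm above the table, cheeks sloping 45 degrees up to 5 mm higher. The handle nests in it, self-centring from 4 mm off, in line with the bore.
- holder: Pale wooden ring holder block, 64 mm wide, 24 mm thick along the bore, top 100 mm above the table, holding the ring blank; origin under the mouth, 10 mm above the table. The gauge may be pressed against it with 3 to 15 N.
- duster_cap (a joint): Travel of the air duster's sprung cap: 0 up, 0.006 m fully down (about 2 N to start, 6 N fully down); springs back up.
- duster_cap_top (a point): Centre of the top of the white round cap, 26 mm diameter, 137 mm above the table at rest, on an upright aluminium can of 44 mm diameter fixed behind the ring holder, 76 mm along the bore's +x from its mouth.
- pad: Cork pad, 210 x 190 mm, 6 mm thick, fixed; origin under its centre. The two gauges and two stones lie on it.
- slim_gauge: Slim plug gauge, not the one wanted: handle 22 mm across flats, 50 mm long, 86 mm overall; origin at its centre. Leave it alone.
- stone_a: Dark cut stone, 24 mm wide, 10 mm high, on the pad; origin at its underside. Leave it alone.
- stone_b: Brown cut stone, 20 mm wide, 9 mm high, on the pad; origin at its underside. Leave it alone.
- ink_jar: Glass jar with black cap, 56 mm diameter, 62 mm high, between pad and fixture; origin at its underside. Leave it alone.
- brush: Thin black artist's brush, about 160 mm long, 9 mm thick, lying on the table between pad and fixture, nearest the robot; origin in its handle. Leave it alone.
- stone_dish: White dish, 80 mm wide, 28 mm high, at the back; origin at its underside. Leave it alone.
- pen_cup: Cup, 68 mm wide, 95 mm high, with pens standing to 165 mm, at the left; origin at its underside. Leave it alone.
- mandrel: Steel ring mandrel: upright cone 150 mm high on a 56 mm foot, at the right; origin at its underside. Leave it alone.
There are look-alikes about, which are no part of the job. What is shaped like the gauge but pink or yellow is not meant.

How it is judged (in metres and radians):
On the way, in this order (a step that is already met when the one before it is completed fails the run):
1. the duster's cap is pressed right down (value of joint duster_cap above 0.0045 m), for 0.05 s.
2. the cap is let up again (value of joint duster_cap below 0.0012 m), for 0.05 s.
3. the gauge lies on the rail, let go, its go end towards the ring and outside it (y of gauge_mid in the frame of bore between -0.004 and 0.004 m and z of gauge_mid in the frame of bore between -0.004 and 0.004 m and angle between the x axis of gauge_mid and the x axis of bore, either way round below 0.06 rad and x of gauge_go_tip in the frame of bore between -0.06 and -0.001 m and contact force between the fingers and gauge below 0.1 N), for 0.1 s.
4. the go end is fully home: handle within 2 mm of the ring's face (y of gauge_mid in the frame of bore between -0.004 and 0.004 m and z of gauge_mid in the frame of bore between -0.004 and 0.004 m and angle between the x axis of gauge_mid and the x axis of bore, either way round below 0.06 rad and x of gauge_go_tip in the frame of bore between 0.028 and 0.034 m), for 0.15 s.
5. the gauge lies on the rail turned round, let go, its no-go end towards the ring and clear of it (y of gauge_mid in the frame of bore between -0.004 and 0.004 m and z of gauge_mid in the frame of bore between -0.004 and 0.004 m and angle between the x axis of gauge_mid and the x axis of bore, either way round below 0.06 rad and x of gauge_nogo_tip in the frame of bore between -0.06 and -0.001 m and contact force between the fingers and gauge below 0.1 N), for 0.1 s.
6. the no-go end is pressed against the ring with at least 2 N and stays outside (y of gauge_mid in the frame of bore between -0.004 and 0.004 m and z of gauge_mid in the frame of bore between -0.004 and 0.004 m and angle between the x axis of gauge_mid and the x axis of bore, either way round below 0.06 rad and x of gauge_nogo_tip in the frame of bore between -0.003 and 0.003 m and contact force between gauge and holder above 2 N), for 0.3 s.
At the end, for the whole second after the job is handed in: The gauge lies at rest on the rail in line with the bore (within 4 mm and 0.06 rad), its no-go end towards the ring, its tip not more than 8 mm before the ring's face and not more than 3 mm past it; the duster's cap is up (y of gauge_mid in the frame of bore between -0.004 and 0.004 m and z of gauge_mid in the frame of bore between -0.004 and 0.004 m and angle between the x axis of gauge_mid and the x axis of bore, either way round below 0.06 rad and x of gauge_nogo_tip in the frame of bore between -0.008 and 0.003 m and linear speed of gauge below 0.01 m/s and value of joint duster_cap below 0.0012 m); the robot touches nothing.
It fails at once if the gauge is forced against the ring holder with more than 40 N (contact force between gauge and holder above 40 N).
It fails at once if another thing on the bench is moved by more than 30 mm (distance of any of slim_gauge, stone_a, stone_b, ink_jar, brush, stone_dish, pen_cup, mandrel from where it was at the start of the episode above 0.03 m).
It also fails if it takes over 72 s, if anything falls off the work surface, if the arm or the gripper's body presses on something with over 40 N, if the wrist force passes 120 N, or if a joint passes its speed limit or range.

## Working session

There is one attempt and no reset: what is moved stays moved. The work goes in short steps, Python scripts to look and compute and a shell command to move; the robot and the scene stay as the last step left them, time stands still between calls to the robot, and variables do not carry over. Pictures are saved under pics/ and viewed, at most 10 in all, crops included, and the job is handed in when it is done.

```bash
mkdir -p pics
cat > h.py <<'E'
import numpy as np, cv2
from workcell import telemetry, eyes, ticket
def snap(n,f):
    c=eyes.calibration(n); im=eyes.grab_frame(n); cv2.imwrite(f'pics/{f}.png',im[:,:,::-1]); return im,c
def ray(n,c,uv):
    K=np.array(c["camera_matrix"]);T=np.array(c["world_from_camera"])
    x=(uv[0]-K[0,2])/K[0,0];y=(uv[1]-K[1,2])/K[1,1]
    if n=="wrist":
        r=np.hypot(x,y);d=np.array([np.sin(r)*x/max(r,1e-9),np.sin(r)*y/max(r,1e-9),np.cos(r)])
    else: d=np.array([x,y,1.])
    return T[:3,3],T[:3,:3]@d
def at(n,c,uv,z):
    o,d=ray(n,c,uv);return o+d*(z-o[2])/d[2]
def proj(c,p):
    K=np.array(c["camera_matrix"]);T=np.linalg.inv(np.array(c["world_from_camera"]))
    q=K@(T[:3,:3]@np.array(p,float)+T[:3,3]);return q[:2]/q[2]
E
python3 - <<'E'
from h import *
import pickle
d={}
ims=[]
for n in ["scene","side","wrist"]:
    im,c=snap(n,n+"0");d[n]=c
    print(n,np.round(c["camera_matrix"],1).tolist(),np.round(c["world_from_camera"],2).tolist())
pickle.dump(d,open("c0.pkl","wb"))
print(telemetry.state())
E
```

```text
scene [[476.0, 0.0, 318.4], [0.0, 476.0, 195.3], [0.0, 0.0, 1.0]] [[0.68, 0.6, -0.42, 1062.2], [0.73, -0.57, 0.38, -496.52], [-0.01, -0.56, -0.83, 1246.18], [0.0, 0.0, 0.0, 1.0]]
side [[457.6, 0.0, 311.8], [0.0, 457.6, 191.0], [0.0, 0.0, 1.0]] [[0.75, -0.5, 0.43, 18.0], [-0.66, -0.58, 0.47, -534.09], [0.02, -0.64, -0.77, 982.75], [0.0, 0.0, 0.0, 1.0]]
wrist [[309.7, 0.0, 318.6], [0.0, 309.7, 202.0], [0.0, 0.0, 1.0]] [[0.32, 0.92, 0.24, 114.52], [0.95, -0.31, -0.08, 567.3], [-0.0, 0.25, -0.97, 383.85], [0.0, 0.0, 0.0, 1.0]]
{'time_s': 0.15, 'qpos': array([ 7.04153622e+01,  1.83434220e+01,  8.96884832e+01, -1.51909970e-03,
        7.20445184e+01, -1.14863313e+00]), 'qvel': array([-0.0624215 , -0.11839355, -0.18905917, -0.00425847, -0.02429557,
       -0.11617229]), 'effort': array([ 4.46142103e-04, -4.12773228e+01, -2.32155293e+01,  7.26763601e-02,
        4.33731568e-02, -1.05136016e-04]), 'ee_pos': array([181.75416104, 545.14170454, 221.3241095 ]), 'ee_rot': array([-1.79923563e+02, -8.77973962e-05,  1.61564465e+02]), 'force': array([ 0.5514715 ,  0.61855545, -0.65866346]), 'torque': array([ 0.00366017, -0.04810664,  0.0157285 ]), 'gripper_force': 0.0, 'gripper_width': 91.12903772101338}
```

View pics/scene0.png

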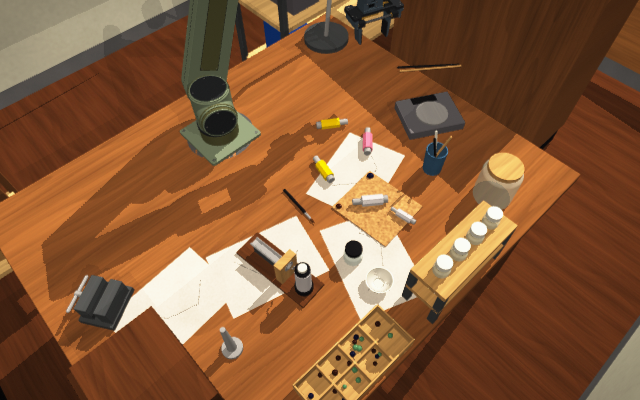

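View pics/side0.png

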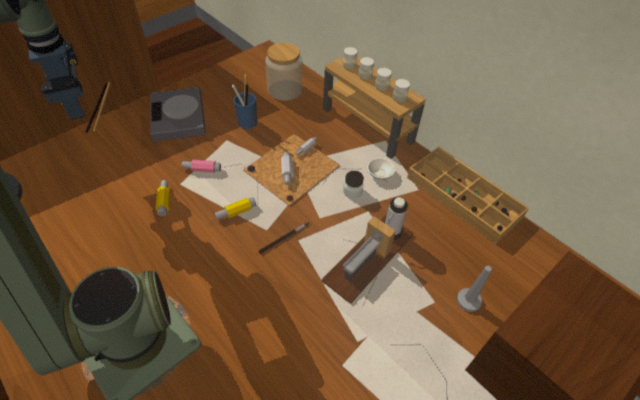

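The scene view shows these candidates for the gauge:
- Large silver gauge on the cork at (370,200).
- Slim silver gauge at (403,215).
- Yellow look-alikes at (325,170) and (331,124).
- Pink look-alike at (368,140).

By the description it is the larger silver one. The fixture is at (275,270), with the duster at (303,275). Next I'll check with a close crop.

Run:
```python
from h import *
def tile(f,u0,v0):
    im=cv2.imread(f'pics/{f}0.png')[v0:v0+75,u0:u0+100]
    im=cv2.resize(im,None,fx=4,fy=4,interpolation=cv2.INTER_CUBIC)
    for u in range(u0-u0%10+10,u0+100,10):
        cv2.line(im,((u-u0)*4,0),((u-u0)*4,6),(0,255,0),1)
        if u%20==0: cv2.putText(im,str(u),((u-u0)*4-10,16),0,.35,(0,255,0),1)
    for v in range(v0-v0%10+10,v0+75,10):
        cv2.line(im,(0,(v-v0)*4),(6,(v-v0)*4),(0,255,0),1)
        cv2.putText(im,str(v),(8,(v-v0)*4+4),0,.35,(0,255,0),1)
    return im
cv2.imwrite('pics/m0.png',np.vstack([np.hstack([tile('scene',328,172),tile('scene',232,226)]),np.hstack([tile('side',242,132),tile('side',320,195)])]))
```

```text
(no output)
```

View pics/m0.png

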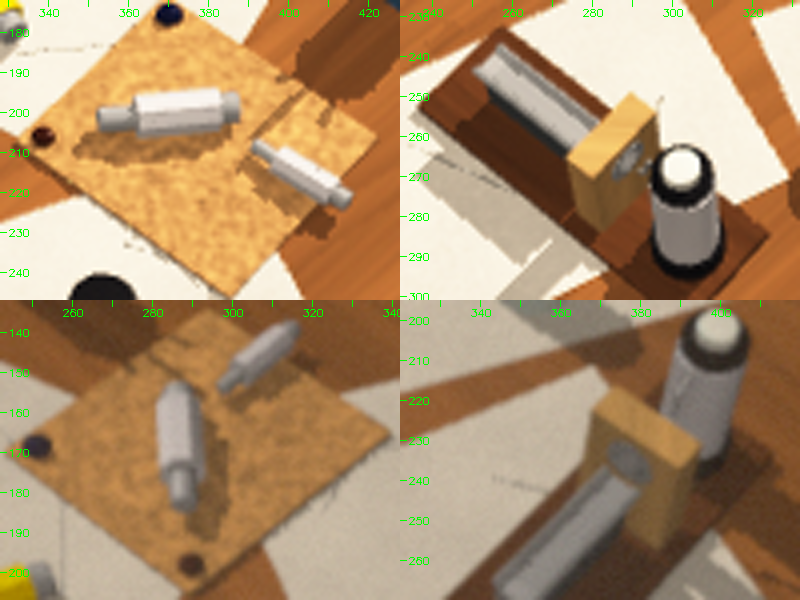

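```bash
cat > fit.py <<'E'
from h import *
import pickle
from scipy.optimize import least_squares
d=pickle.load(open("c0.pkl","rb"))
def fit(obs,x0):
    def P(p,l):
        c,s=np.cos(p[2]),np.sin(p[2]);return [p[0]+c*l[0]-s*l[1],p[1]+s*l[0]+c*l[1],l[2]]
    f=lambda p:np.concatenate([proj(d[n],P(p,l))-uv for n,uv,l in obs])
    r=least_squares(f,x0,x_scale=[100,100,1]);return r.x,r.fun.reshape(-1,2)
if __name__=="__main__":
    for n,uv,z in [("scene",(302,267),137),("side",(398.5,203),137),("scene",(370.5,200),25),("side",(286.5,167),25)]: print(n,at(n,d[n],uv,z).round(1))
    for n,uv in [("side",(369,221.2)),("side",(373.2,216.2)),("side",(395,230)),("side",(390.7,235.5)),("scene",(274,265.5)),("scene",(289.7,249.2)),("scene",(296.5,254)),("scene",(280.7,269.7))]: print(n,at(n,d[n],uv,100).round(1))
    fx=[("scene",(302,267),(76,0,137)),("side",(398.5,203),(76,0,137)),("side",(369,221.2),(0,32,100)),("side",(373.2,216.2),(24,32,100)),("side",(395,230),(24,-32,100)),("side",(390.7,235.5),(0,-32,100)),
    ("scene",(274,265.5),(0,-32,100)),("scene",(289.7,249.2),(0,32,100)),("scene",(296.5,254),(24,32,100)),("scene",(250.2,243.5),(-112,-13.5,64)),("scene",(257,237),(-112,13.5,64)),("side",(377.5,235),(0,0,75))]
    c=at("scene",d["scene"],(302,267),137)
    for y in (0,-1.5):
        x,r=fit(fx,[c[0],c[1],y]);print(x[:2],np.degrees(x[2]),r.round(1).tolist())
    g=[("scene",(353,202),(62,0,22)),("scene",(388,198.7),(-48,0,22)),("side",(287.5,183.2),(62,0,22)),("side",(286,152.7),(-48,0,22+8))]
    a=at("scene",d["scene"],(353,202),22);b=at("scene",d["scene"],(388,198.7),22);print(a,b,np.linalg.norm(a-b))
    v=a-b;x,r=fit(g,[*(a+b)[:2]/2,np.arctan2(v[1],v[0])]);print("gauge",x[:2],np.degrees(x[2]),r.round(1).tolist())
E
python3 fit.py
```

```text
scene [ 631.1 -172.8  137. ]
side [ 625.1 -176.   137. ]
scene [562.6 165.   25. ]
side [561.2 167.4  25. ]
side [ 556.4 -151.4  100. ]
side [ 574.8 -147.6  100. ]
side [ 584.4 -209.2  100. ]
side [ 565.1 -213.1  100. ]
scene [ 562.7 -213.3  100. ]
scene [ 554.4 -151.1  100. ]
scene [ 577.9 -147.2  100. ]
scene [ 584.2 -208.2  100. ]
[ 557.33116239 -182.23078956] 7.219781408216814 [[0.4, 0.4], [1.1, -2.5], [-1.2, 0.5], [0.6, -0.5], [0.8, 0.3], [-0.8, 1.1], [-0.5, -0.2], [-0.1, -0.4], [-0.3, -0.1], [-0.1, -0.1], [-0.3, -0.1], [-0.1, 0.0]]
[ 557.33116269 -182.23078966] 7.219783725382822 [[0.4, 0.4], [1.1, -2.5], [-1.2, 0.5], [0.6, -0.5], [0.8, 0.3], [-0.8, 1.1], [-0.5, -0.2], [-0.1, -0.4], [-0.3, -0.1], [-0.1, -0.1], [-0.3, -0.1], [-0.1, 0.0]]
[529.59270492 121.98516989  22.        ] [595.07458029 209.46011273  22.        ] 109.26912476905497
gauge [565.34278711 171.04472441] -127.13906645828422 [[-0.5, -0.3], [-0.2, -0.1], [0.2, -0.5], [0.1, -0.3]]
```

The crops confirm the choice: the large gauge has its go tip at scene (353,202) and its no-go end at (388,199), and its fitted length of 109 mm agrees with the 110 mm given. The slim gauge is at (403,215). In the fit the bore is at (557,-182) with yaw 7.2°, the cap at (633,-173) and the gauge at (565,171) with yaw -127°. I start with the duster.

```bash
R='{"dx":0.0282,"dy":-0.0449,"yaw":-1}'; true
python3 -m crank '[{"dx":0.0282,"dy":-0.0449,"yaw":-1},{"dx":0.0282,"dy":-0.0449,"yaw":-1},{"dx":0.0282,"dy":-0.0449,"yaw":-1},{"dx":0.0282,"dy":-0.0449,"yaw":-1},{"dx":0.0282,"dy":-0.0449,"yaw":-1},{"dx":0.0282,"dy":-0.0449,"yaw":-1},{"dx":0.0282,"dy":-0.0449,"yaw":-1},{"dx":0.0282,"dy":-0.0449,"yaw":-1},{"dx":0.0282,"dy":-0.0449,"yaw":-1},{"dx":0.0282,"dy":-0.0449,"yaw":-1}]' 0 10
python3 -m crank '[{"dx":0.0282,"dy":-0.0449,"yaw":-1},{"dx":0.0282,"dy":-0.0449,"yaw":-1},{"dx":0.0282,"dy":-0.0449,"yaw":-1},{"dx":0.0282,"dy":-0.0449,"yaw":-1},{"dx":0.0282,"dy":-0.0449,"yaw":-1},{"dx":0.0282,"dy":-0.0449,"yaw":-1},{"dx":0.0282,"dy":-0.0449,"yaw":-1},{"dx":0.0282,"dy":-0.0449,"yaw":-1},{"dx":0.0282,"dy":-0.0449,"yaw":-1},{"dx":0.0282,"dy":-0.0449,"yaw":-1}]'
python3 -m crank '[{"yaw":-1},{"yaw":-0.73},{}]'
```

```text
validation failed for argument at $[0]...
validation failed for argument at $[0]...
validation failed for argument at $[0]...
```

```bash
python3 -m crank '[{"dx":0.0282,"dy":-0.0449,"dz":0,"yaw":-1},{"dx":0.0282,"dy":-0.0449,"dz":0,"yaw":-1},{"dx":0.0282,"dy":-0.0449,"dz":0,"yaw":-1},{"dx":0.0282,"dy":-0.0449,"dz":0,"yaw":-1},{"dx":0.0282,"dy":-0.0449,"dz":0,"yaw":-1},{"dx":0.0282,"dy":-0.0449,"dz":0,"yaw":-1},{"dx":0.0282,"dy":-0.0449,"dz":0,"yaw":-1},{"dx":0.0282,"dy":-0.0449,"dz":0,"yaw":-1},{"dx":0.0282,"dy":-0.0449,"dz":0,"yaw":-1},{"dx":0.0282,"dy":-0.0449,"dz":0,"yaw":-1}]' 0 10
```

```text
time_s: 1.4
ee_pos: [407.9, 185.0, 221.9]
ee_rot: [180.0, -0.0, 111.4]
force: [0.5, 0.6, -0.8]
gripper_width: 0.8
gripper_force: 0.0
```

```bash
python3 -m crank '[{"dx":0.0282,"dy":-0.0449,"dz":0,"yaw":-1},{"dx":0.0282,"dy":-0.0449,"dz":0,"yaw":-1},{"dx":0.0282,"dy":-0.0449,"dz":0,"yaw":-1},{"dx":0.0282,"dy":-0.0449,"dz":0,"yaw":-1},{"dx":0.0282,"dy":-0.0449,"dz":0,"yaw":-1},{"dx":0.0282,"dy":-0.0449,"dz":0,"yaw":-1},{"dx":0.0282,"dy":-0.0449,"dz":0,"yaw":-1},{"dx":0.0282,"dy":-0.0449,"dz":0,"yaw":-1},{"dx":0.0282,"dy":-0.0449,"dz":0,"yaw":-1},{"dx":0.0282,"dy":-0.0449,"dz":0,"yaw":-1}]'
python3 -m crank '[{"dx":0,"dy":0,"dz":-0.025,"yaw":-1},{"dx":0,"dy":0,"dz":-0.025,"yaw":-0.73},{"dx":0,"dy":0,"dz":0,"yaw":0},{"dx":0,"dy":0,"dz":0,"yaw":0}]'
python3 - <<'E'
from h import *
snap("wrist","w1")
E
```

```text
time_s: 2.65
ee_pos: [633.5, -174.1, 221.5]
ee_rot: [-180.0, 0.0, 61.4]
force: [-0.1, -0.1, 0.1]
gripper_width: 0.3
gripper_force: 0.0
time_s: 3.15
ee_pos: [633.4, -172.9, 182.6]
ee_rot: [179.9, -0.0, 53.0]
force: [-0.4, 0.3, 0.2]
gripper_width: 0.7
gripper_force: 0.0
```

View pics/w1.png

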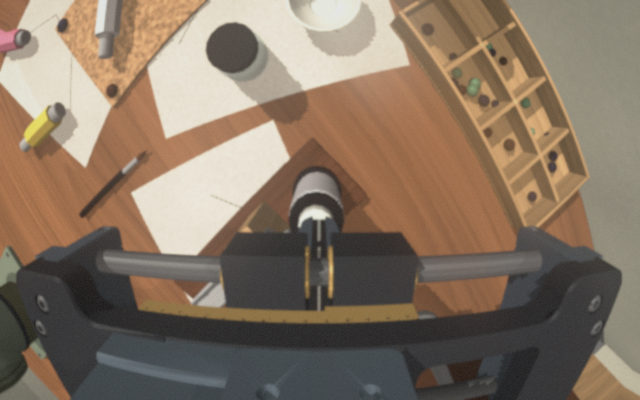

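The wrist view shows the closed fingertips (318,225) right above the white cap (317,212). Pressing now.

```bash
python3 -m crank '[{"dx":0,"dy":0,"dz":-0.025,"yaw":0},{"dx":0,"dy":0,"dz":-0.02,"yaw":0},{"dx":0,"dy":0,"dz":-0.0035,"yaw":0},{"dx":0,"dy":0,"dz":-0.0035,"yaw":0},{"dx":0,"dy":0,"dz":0,"yaw":0}]'
```

```text
time_s: 3.82
ee_pos: [632.8, -172.7, 141.1]
ee_rot: [-180.0, -0.0, 52.9]
force: [-2.8, 1.0, 4.6]
gripper_width: 0.3
gripper_force: 2.2
```

```bash
python3 -m crank '[{"dx":0,"dy":0,"dz":-0.002,"yaw":0},{"dx":0,"dy":0,"dz":-0.001,"yaw":0},{"dx":0,"dy":0,"dz":0,"yaw":0}]'
python3 -m crank '[{"dx":0,"dy":0,"dz":-0.001,"yaw":0},{"dx":0,"dy":0,"dz":0,"yaw":0}]'
```

```text
time_s: 4.2
ee_pos: [632.9, -172.8, 139.3]
ee_rot: [180.0, -0.0, 52.9]
force: [-4.2, 2.2, 7.7]
gripper_width: 0.5
gripper_force: 3.9
time_s: 4.45
ee_pos: [632.9, -172.8, 139.2]
ee_rot: [180.0, -0.0, 52.9]
force: [-4.6, 2.0, 11.0]
gripper_width: 0.7
gripper_force: 5.5
```

```bash
python3 -m crank '[{"dx":0,"dy":0,"dz":0.04,"yaw":0},{"dx":0,"dy":0,"dz":0.04,"yaw":0},{"dx":-0.0105,"dy":0.0537,"dz":0,"yaw":0},{"dx":-0.0105,"dy":0.0537,"dz":0,"yaw":0},{"dx":-0.0105,"dy":0.0537,"dz":0,"yaw":0},{"dx":-0.0105,"dy":0.0537,"dz":0,"yaw":0},{"dx":-0.0105,"dy":0.0537,"dz":0,"yaw":0},{"dx":-0.0105,"dy":0.0537,"dz":0,"yaw":0},{"dx":-0.0105,"dy":0.0537,"dz":0,"yaw":0},{"dx":-0.0105,"dy":0.0537,"dz":0,"yaw":0}]' 0.7
python3 -m crank '[{"dx":0,"dy":0,"dz":-0.04,"yaw":0},{"dx":0,"dy":0,"dz":-0.02,"yaw":0},{"dx":0,"dy":0,"dz":0,"yaw":0},{"dx":0,"dy":0,"dz":0,"yaw":0}]'
python3 - <<'E'
from h import *
import pickle
im,c=snap("wrist","w2");pickle.dump(c,open("c2.pkl","wb"))
d=pickle.load(open("c0.pkl","rb"))
for n,uv in [("scene",(393,208)),("scene",(413.5,221)),("scene",(338.5,206)),("scene",(370,176))]: print(at(n,d[n],uv,14).round(0))
E
```

```text
time_s: 5.7
ee_pos: [566.2, 172.2, 201.1]
ee_rot: [179.9, -0.1, 52.9]
force: [0.5, 0.1, -0.9]
gripper_width: 63.8
gripper_force: 0.0
time_s: 6.2
ee_pos: [566.8, 170.4, 154.0]
ee_rot: [179.9, -0.1, 52.9]
force: [0.3, -0.8, 0.7]
gripper_width: 63.9
gripper_force: 0.0
[626. 200.  14.]
[700. 210.  14.]
[506.  83.  14.]
[493. 237.  14.]
```

View pics/w2.png

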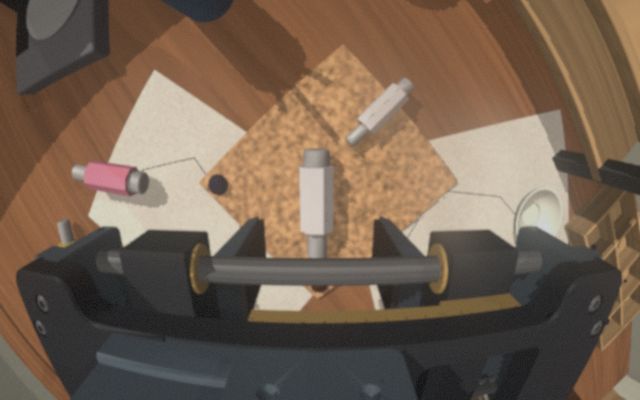

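Run:
```python
from h import *
import pickle
c=pickle.load(open("c2.pkl","rb"))
a=at("wrist",c,(316.3,166.5),38);b=at("wrist",c,(316.3,233),38);t=at("wrist",c,(317,150),30)
v=b-a;print(a,b,np.linalg.norm(v),np.degrees(np.arctan2(v[1],v[0])),(a+b)/2,t)
# tool frame expected direction & lateral offset from TCP
s=telemetry.state();p=s["ee_pos"];y=np.radians(52.9);lat=np.array([-np.sin(y),np.cos(y)])
for q in (a,b,t): print((q[:2]-p[:2])@lat, (q[:2]-p[:2])@[np.cos(y),np.sin(y)])
```

```text
[583.57300996 196.11115342  38.        ] [544.94857437 145.25884358  38.        ] 63.8576889719122 -127.21817542356669 [564.26079217 170.6849985   38.        ] [592.73747923 207.18470112  30.        ]
2.1477868137970657 30.55181294914701
2.279496411883189 -33.30574019388571
1.5180058362279265 44.91197769890418
```

The wrist view shows the gauge between the open fingers: handle ends at (316,166) and (316,233), 63.9 mm apart, yaw -127.2°. The slim gauge at (380,110) and the stone at (217,184) are clear of the fingers. Grasping.

```bash
python3 -m crank '[{"dx":-0.0016,"dy":0,"dz":-0.045,"yaw":0},{"dx":0,"dy":0,"dz":-0.045,"yaw":0},{"dx":0,"dy":0,"dz":-0.045,"yaw":0},{"dx":0,"dy":0,"dz":-0.025,"yaw":0},{"dx":0,"dy":0,"dz":-0.0102,"yaw":0},{"dx":0,"dy":0,"dz":0,"yaw":0}]'
python3 -m crank '[{"dx":0,"dy":0,"dz":0,"yaw":0},{"dx":0,"dy":0,"dz":0,"yaw":0},{"dx":0,"dy":0,"dz":0,"yaw":0},{"dx":0,"dy":0,"dz":0,"yaw":0}]' 0 25
```

```text
time_s: 7.0
ee_pos: [565.2, 170.7, 17.5]
ee_rot: [180.0, -0.0, 52.9]
force: [0.8, 0.2, 0.4]
gripper_width: 63.9
gripper_force: 0.0
time_s: 7.5
ee_pos: [564.7, 170.9, 17.4]
ee_rot: [180.0, -0.0, 52.9]
force: [-0.3, -0.5, 2.2]
gripper_width: 31.7
gripper_force: 25.0
```

```bash
python3 -m crank '[{"dx":0,"dy":0,"dz":0.02,"yaw":0},{"dx":0,"dy":0,"dz":0.04,"yaw":1},{"dx":0,"dy":0,"dz":0.045,"yaw":1},{"dx":0,"dy":0,"dz":0.036,"yaw":1},{"dx":-0.0048,"dy":-0.0226,"dz":0,"yaw":1},{"dx":-0.0048,"dy":-0.0226,"dz":0,"yaw":1},{"dx":-0.0048,"dy":-0.0226,"dz":0,"yaw":1},{"dx":-0.0048,"dy":-0.0226,"dz":0,"yaw":1},{"dx":-0.0048,"dy":-0.0226,"dz":0,"yaw":1},{"dx":-0.0048,"dy":-0.0226,"dz":0,"yaw":1}]'
python3 -m crank '[{"dx":-0.0048,"dy":-0.0226,"dz":0,"yaw":1},{"dx":-0.0048,"dy":-0.0226,"dz":0,"yaw":1},{"dx":-0.0048,"dy":-0.0226,"dz":0,"yaw":1},{"dx":-0.0048,"dy":-0.0226,"dz":0,"yaw":1},{"dx":-0.0048,"dy":-0.0226,"dz":0,"yaw":1},{"dx":-0.0048,"dy":-0.0226,"dz":0,"yaw":1},{"dx":-0.0048,"dy":-0.0226,"dz":0,"yaw":1},{"dx":-0.0048,"dy":-0.0226,"dz":0,"yaw":1},{"dx":-0.0048,"dy":-0.0226,"dz":0,"yaw":1},{"dx":-0.0048,"dy":-0.0226,"dz":0,"yaw":1}]'
python3 -m crank '[{"dx":-0.0048,"dy":-0.0226,"dz":0,"yaw":1},{"dx":-0.0048,"dy":-0.0226,"dz":0,"yaw":1},{"dx":-0.0048,"dy":-0.0226,"dz":0,"yaw":1},{"dx":-0.0048,"dy":-0.0226,"dz":0,"yaw":1},{"dx":0,"dy":0,"dz":0,"yaw":1},{"dx":0,"dy":0,"dz":0,"yaw":1},{"dx":0,"dy":0,"dz":0,"yaw":1},{"dx":0,"dy":0,"dz":0,"yaw":0.86},{"dx":0,"dy":0,"dz":0,"yaw":0},{"dx":0,"dy":0,"dz":0,"yaw":0}]'
python3 - <<'E'
from h import *
import pickle
im,c=snap("wrist","w3");pickle.dump(c,open("c3.pkl","wb"))
im,c=snap("scene","s3")
a=im[215:290,232:332,::-1];im,c=snap("side","d3");b=im[190:265,310:410,::-1]
r=lambda i:cv2.resize(i,None,fx=4,fy=4,interpolation=2)
w=cv2.imread("pics/w3.png")
cv2.imwrite("pics/m3.png",np.hstack([r(a),r(b)]))
E
```

```text
time_s: 8.75
ee_pos: [541.1, 61.7, 130.3]
ee_rot: [-180.0, 0.0, 98.1]
force: [0.6, 0.5, -3.6]
gripper_width: 31.6
gripper_force: 25.0
time_s: 10.0
ee_pos: [502.7, -119.0, 130.4]
ee_rot: [180.0, -0.0, 148.1]
force: [0.3, 0.5, -2.8]
gripper_width: 32.1
gripper_force: 25.0
time_s: 11.25
ee_pos: [487.6, -190.8, 130.1]
ee_rot: [180.0, 0.0, -172.8]
force: [-0.1, -0.1, -2.6]
gripper_width: 31.7
gripper_force: 25.0
```

View pics/w3.png

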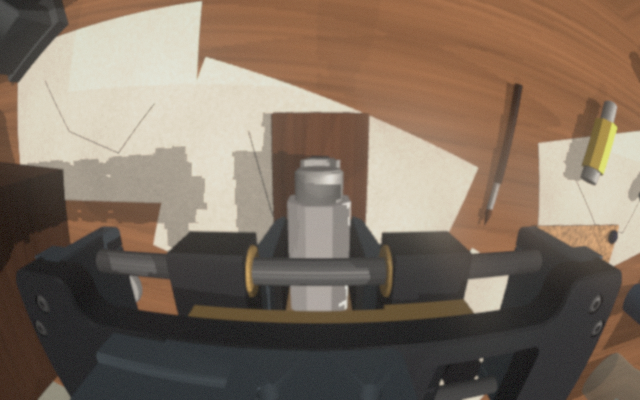

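Run:
```python
from h import *
import pickle
c=pickle.load(open("c3.pkl","rb"))
im=cv2.imread("pics/w3.png").astype(float)
b=np.array([557.3,-182.2]);y=np.radians(7.22);X=np.array([np.cos(y),np.sin(y)]);Y=np.array([-X[1],X[0]])
for v in (118,130,145,200):
    row=im[v-1:v+2].mean((0,2));g=np.gradient(row)
    l=255+np.argmin(g[255:287]);r=352+np.argmax(g[352:385])
    P=[at("wrist",c,(u,v),10)[:2]-b for u in (l,r)]
    print(v,l,r,[(p@X,p@Y) for p in P], (P[0]+P[1])@Y/2)
# gauge (handle edges end, near camera)
P=at("wrist",c,(319,168),75)[:2]-b;print("nogo tip",P@X,P@Y)
T=telemetry.state()["ee_pos"][:2]-b;print("tcp",T@X,T@Y)
```

```text
118 270 369 [(np.float64(-147.10236468967594), np.float64(-44.352070924144925)), (np.float64(-147.08744970545814), np.float64(45.671448012598226))] 0.6596885442266525
130 271 368 [(np.float64(-136.0344808996832), np.float64(-43.57810678434559)), (np.float64(-136.01869783865664), np.float64(44.88717920683729))] 0.6545362112458476
145 271 368 [(np.float64(-122.20570261204249), np.float64(-43.82761709912559)), (np.float64(-122.1884966851523), np.float64(45.12724364841394))] 0.6498132746441735
200 272 366 [(np.float64(-70.1885189696452), np.float64(-44.40977797322025)), (np.float64(-70.16603544197493), np.float64(44.73398842011979))] 0.1621052234497702
nogo tip -109.84583361842951 0.19923249985460345
tcp -70.07807908484847 0.2335840302757459
```

View pics/m3.png

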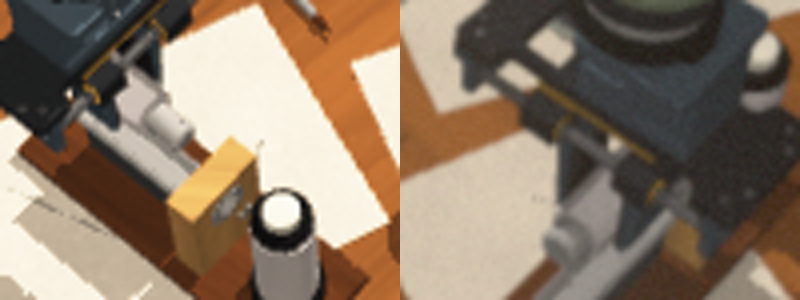

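The crops show the gauge gripped, with its go end pointing at the ring, above the rail. The wrist view puts the plate's centre line within 0.6 mm of the fit. Lowering.

```bash
python3 -m crank '[{"dx":0,"dy":0,"dz":-0.04,"yaw":0},{"dx":0,"dy":0,"dz":-0.025,"yaw":0},{"dx":0,"dy":0,"dz":-0.0072,"yaw":0},{"dx":0,"dy":0,"dz":0,"yaw":0}]'
python3 -m crank '[{"dx":0,"dy":0,"dz":-0.0012,"yaw":0},{"dx":0,"dy":0,"dz":-0.0006,"yaw":0},{"dx":0,"dy":0,"dz":0,"yaw":0}]'
```

```text
time_s: 11.9
ee_pos: [488.0, -190.9, 72.2]
ee_rot: [180.0, 0.0, -172.8]
force: [0.3, 0.5, -2.5]
gripper_width: 31.6
gripper_force: 25.0
time_s: 12.28
ee_pos: [488.3, -190.9, 71.3]
ee_rot: [-180.0, 0.1, -172.8]
force: [0.1, 0.6, -0.2]
gripper_width: 31.9
gripper_force: 25.0
```

```bash
python3 -m crank '[{"dx":0,"dy":0,"dz":0,"yaw":0},{"dx":0,"dy":0,"dz":0,"yaw":0},{"dx":0,"dy":0,"dz":0,"yaw":0},{"dx":0,"dy":0,"dz":0,"yaw":0}]' 0.6
python3 - <<'E'
from h import *
import pickle
im,c=snap("wrist","w4");pickle.dump(c,open("c4.pkl","wb"))
E
```

```text
time_s: 12.78
ee_pos: [487.8, -190.9, 70.7]
ee_rot: [180.0, 0.0, -172.8]
force: [-0.2, -0.8, -0.5]
gripper_width: 54.7
gripper_force: 0.0
```

View pics/w4.png

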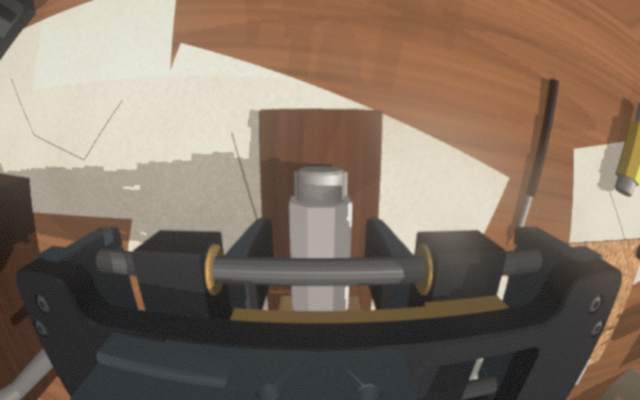

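Run:
```python
from h import *
import pickle
c=pickle.load(open("c4.pkl","rb"))
b=np.array([557.3,-182.2]);y=np.radians(7.22);X=np.array([np.cos(y),np.sin(y)]);Y=np.array([-X[1],X[0]])
A=cv2.imread("pics/w3.png",0);B=cv2.imread("pics/w4.png",0)
for (v0,v1,u0,u1) in [(200,240,285,357),(172,190,290,350)]:
    t=A[v0:v1,u0:u1];R=cv2.matchTemplate(B[v0-12:v1+12,u0-10:u1+10],t,cv2.TM_CCOEFF_NORMED);print(cv2.minMaxLoc(R)[1],np.array(cv2.minMaxLoc(R)[3])-[10,12])
for v in (205,215,225,235):
    for n,I in (("w3",A),("w4",B)):
        g=np.gradient(I[v-1:v+2].astype(float).mean(0));print(n,v,[280+int(np.argmax(np.abs(g[280:300]))),342+int(np.argmax(np.abs(g[342:360])))])
    P=at("wrist",c,(321,v),91)[:2]-b;print(P@X,P@Y)
```

```text
0.9260440468788147 [2 2]
0.9617223143577576 [3 1]
w3 205 [287, 350]
w4 205 [289, 352]
-102.78320477269875 1.0200842275727626
w3 215 [287, 351]
w4 215 [289, 352]
-97.81410156598234 1.0322837712678803
w3 225 [287, 350]
w4 225 [289, 352]
-92.74679401332325 1.045547218847803
w3 235 [288, 349]
w4 235 [289, 351]
-87.56743816418722 1.059935970074551
```

The wrist view shows the gauge resting on the rail with the fingers clear. It shifted about 0.9 mm to the right in the picture as it nested. Next I go behind it with closed fingers.

```bash
python3 -m crank '[{"dx":0,"dy":0,"dz":0.025,"yaw":0},{"dx":0,"dy":0,"dz":0.025,"yaw":0},{"dx":-0.0447,"dy":-0.0051,"dz":0,"yaw":0},{"dx":-0.0447,"dy":-0.0051,"dz":0,"yaw":0}]'
python3 -m crank '[{"dx":0,"dy":0,"dz":0,"yaw":0},{"dx":0,"dy":0,"dz":-0.013,"yaw":0},{"dx":0,"dy":0,"dz":-0.03,"yaw":0},{"dx":0,"dy":0,"dz":0,"yaw":0}]' 0 20
```

```text
time_s: 13.32
ee_pos: [415.6, -199.1, 110.7]
ee_rot: [-180.0, 0.0, -172.7]
force: [0.4, -0.5, 0.5]
gripper_width: 55.1
gripper_force: 0.0
time_s: 13.82
ee_pos: [415.9, -198.3, 74.5]
ee_rot: [179.9, -0.2, -172.8]
force: [-0.1, -0.1, 0.1]
gripper_width: 17.6
gripper_force: 0.0
```

```bash
python3 -m crank '[{"dx":0,"dy":0,"dz":0,"yaw":0},{"dx":0.0037,"dy":0.0005,"dz":0,"yaw":0},{"dx":0.0037,"dy":0.0005,"dz":0,"yaw":0},{"dx":0.0037,"dy":0.0005,"dz":0,"yaw":0},{"dx":0.0037,"dy":0.0005,"dz":0,"yaw":0},{"dx":0.0037,"dy":0.0005,"dz":0,"yaw":0}]'
```

```text
time_s: 14.58
ee_pos: [430.4, -196.9, 76.3]
ee_rot: [180.0, -0.1, -172.8]
force: [-4.7, -1.5, 4.0]
gripper_width: 0.3
gripper_force: 2.3
```

```bash
python3 -m crank '[{"dx":0,"dy":0,"dz":0,"yaw":0}]'
python3 -m crank '[{"dx":0.0025,"dy":0.0003,"dz":0,"yaw":0},{"dx":0.0025,"dy":0.0003,"dz":0,"yaw":0}]'
python3 -m crank '[{"dx":0.0025,"dy":0.0003,"dz":0,"yaw":0},{"dx":0.0025,"dy":0.0003,"dz":0,"yaw":0}]'
```

```text
time_s: 14.7
ee_pos: [431.3, -196.9, 76.2]
ee_rot: [180.0, 0.0, -172.8]
force: [-3.5, -0.6, 2.1]
gripper_width: 0.8
gripper_force: 1.4
time_s: 14.95
ee_pos: [435.0, -196.4, 76.2]
ee_rot: [180.0, -0.0, -172.8]
force: [-4.5, -0.3, 3.1]
gripper_width: 0.4
gripper_force: 1.8
time_s: 15.2
ee_pos: [439.2, -196.0, 76.2]
ee_rot: [180.0, -0.0, -172.8]
force: [-3.3, -0.3, 2.5]
gripper_width: 0.5
gripper_force: 1.7
```

```bash
python3 -m crank '[{"dx":0.0025,"dy":0.0003,"dz":0,"yaw":0},{"dx":0.0025,"dy":0.0003,"dz":0,"yaw":0},{"dx":0.0025,"dy":0.0003,"dz":0,"yaw":0},{"dx":0.0025,"dy":0.0003,"dz":0,"yaw":0}]'
python3 -m crank '[{"dx":0.0025,"dy":0.0003,"dz":0,"yaw":0},{"dx":0.0025,"dy":0.0003,"dz":0,"yaw":0},{"dx":0.0025,"dy":0.0003,"dz":0,"yaw":0},{"dx":0.0025,"dy":0.0003,"dz":0,"yaw":0}]'
```

```text
time_s: 15.7
ee_pos: [447.3, -195.0, 76.2]
ee_rot: [180.0, 0.0, -172.8]
force: [-3.0, -0.5, 1.4]
gripper_width: 0.7
gripper_force: 1.4
time_s: 16.2
ee_pos: [455.2, -194.1, 76.2]
ee_rot: [180.0, 0.0, -172.8]
force: [-2.6, -0.9, 0.4]
gripper_width: 0.2
gripper_force: 1.3
```

```bash
python3 -m crank '[{"dx":0.0025,"dy":0.0003,"dz":0,"yaw":0},{"dx":0.0018,"dy":0.0002,"dz":0,"yaw":0}]'
python3 -m crank '[{"dx":0.0012,"dy":0.0002,"dz":0,"yaw":0},{"dx":0.0012,"dy":0.0002,"dz":0,"yaw":0}]'
python3 -m crank '[{"dx":0.0012,"dy":0.0002,"dz":0,"yaw":0},{"dx":0,"dy":0,"dz":0,"yaw":0}]'
```

```text
time_s: 16.45
ee_pos: [458.7, -193.7, 76.2]
ee_rot: [180.0, 0.0, -172.8]
force: [-2.6, -0.5, 0.6]
gripper_width: 0.4
gripper_force: 1.3
time_s: 16.7
ee_pos: [459.0, -193.6, 76.2]
ee_rot: [180.0, -0.2, -172.7]
force: [-8.1, -2.8, 4.8]
gripper_width: 0.2
gripper_force: 4.1
time_s: 16.95
ee_pos: [459.0, -193.5, 76.2]
ee_rot: [180.0, -0.3, -172.7]
force: [-9.7, -3.0, 5.9]
gripper_width: 0.4
gripper_force: 4.7
```

Run:
```python
from h import *
im,c=snap("scene","s5");a=im[215:290,232:332,::-1];im,c=snap("side","d5");b=im[190:265,310:410,::-1]
r=lambda i:cv2.resize(i,None,fx=4,fy=4,interpolation=2)
cv2.imwrite("pics/m5.png",np.hstack([r(a),r(b)]))
```

View pics/m5.png

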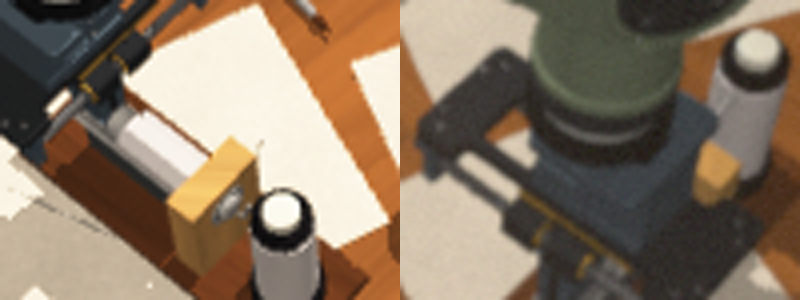

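```bash
python3 -m crank '[{"dx":0.0012,"dy":0.0002,"dz":0,"yaw":0},{"dx":0,"dy":0,"dz":0,"yaw":0}]'
python3 - <<'E'
from h import *
import pickle
d=pickle.load(open("c0.pkl","rb"))["scene"]
b=np.array([557.3,-182.2]);y=np.radians(7.22);X=np.array([np.cos(y),np.sin(y)]);Y=np.array([-X[1],X[0]])
for m in (-32,-35,-38):
    print(m,[((proj(d,[*(b+X*(m+o)+Y*(w+.7)),z])-[232,215])*4).round(0).tolist() for o,w,z in [(-32,6.6,91),(-32,-6.6,91),(62,0,85),(62,0,75)]])
E
```

```text
time_s: 17.3
ee_pos: [459.0, -193.5, 76.2]
ee_rot: [180.0, -0.4, -172.7]
force: [-11.0, -3.5, 8.0]
gripper_width: 0.6
gripper_force: 5.9
-32 [[138.0, 113.0], [125.0, 126.0], [234.0, 203.0], [235.0, 210.0]]
-35 [[135.0, 111.0], [122.0, 124.0], [231.0, 200.0], [231.0, 207.0]]
-38 [[132.0, 108.0], [119.0, 121.0], [227.0, 198.0], [228.0, 204.0]]
```

Run:
```python
from h import *
import pickle
d=pickle.load(open("c0.pkl","rb"))["scene"]
A=cv2.imread("pics/s3.png",0).astype(int);B=cv2.imread("pics/s5.png",0).astype(int)
print("ring new");print(B[260:275,282:297]);print("old");print(A[260:275,282:297])
b=np.array([557.3,-182.2]);y=np.radians(7.22);X=np.array([np.cos(y),np.sin(y)]);Y=np.array([-X[1],X[0]])
P=lambda x,w,z:proj(d,[*(b+X*x+Y*(w+.7)),z])
# profile along top flat ridge of the gauge
for x in range(-84,-40,2):
    u=P(x,0,91);v=P(x,-3,91);im=B.astype(np.float32)
    print(x,[float(cv2.getRectSubPix(im,(1,1),(float(q[0]),float(q[1])))[0,0].round()) for q in (u,v)])
```

```text
ring new
[[199 199 199 198 198 198 196 183 106  86  82  83  82  81 124]
 [202 202 202 201 201 199 185 111  97 101  82  85  81  82 119]
 [206 206 206 207 205 189 114 101 134  88  80  83  81  82 105]
 [207 207 208 206 194 118 106 129 120 124  86  83  83  81  83]
 [202 202 201 189 116 103 134 184 196 142 103  84  84  79  57]
 [199 197 183 111  98 107 175 187 158 120  84  90  98  72  32]
 [199 184 108  94 123 137 176 152 116  83  85 106 137  44  27]
 [188 110  86 101 102 145 131 108  84  91  93  86  69  23  33]
 [133  85  89 103  88 121 112  85  86 109 125  82  62  22  37]
 [ 84  86  88  89  64  95  96  84  84  83  92  81  64  14  22]
 [ 82  86  84  82  82  83  83  86  83  80  81  80  50  13  17]
 [ 85  85  84  82  84  87  90  86  84  80  80  81  63  16  15]
 [ 84  84  85  84  85  88  90  87  83  80  79  88 120  16  16]
 [ 82  83  85  84  85  90  90  87  84  80  79  82  89  30  16]
 [ 79  83  85  85  86  90  91  87  83  80  79  80  94  86  35]]
old
[[199 198 199 198 198 198 196 182 105  85  81  83  82  80 123]
 [201 202 202 201 200 199 184 111  97 100  82  84  81  82 119]
 [206 206 206 2
[... 516 characters left out ...]
86  86  82  79  80  81  49  14  16]
 [ 85  84  86  86  85  86  90  86  84  79  79  80  63  15  15]
 [ 83  83  88  86  84  87  90  87  83  79  80  87 119  16  13]
 [ 81  84  88  84  85  90  90  86  84  80  79  81  90  29  15]
 [ 81  85  88  84  86  89  90  87  84  80  78  79  93  85  34]]
-84 [25.0, 38.0]
-82 [35.0, 46.0]
-80 [72.0, 78.0]
-78 [114.0, 124.0]
-76 [138.0, 152.0]
-74 [143.0, 152.0]
-72 [140.0, 151.0]
-70 [137.0, 145.0]
-68 [144.0, 147.0]
-66 [189.0, 191.0]
-64 [237.0, 232.0]
-62 [243.0, 242.0]
-60 [242.0, 241.0]
-58 [242.0, 241.0]
-56 [243.0, 242.0]
-54 [243.0, 242.0]
-52 [243.0, 242.0]
-50 [243.0, 242.0]
-48 [243.0, 242.0]
-46 [243.0, 242.0]
-44 [243.0, 243.0]
-42 [243.0, 242.0]
```

```bash
python3 -m crank '[{"dx":-0.008,"dy":-0.001,"dz":0,"yaw":0},{"dx":0,"dy":0,"dz":0.0475,"yaw":0},{"dx":0,"dy":0,"dz":0,"yaw":0},{"dx":0.041,"dy":0.005,"dz":0,"yaw":0},{"dx":0.041,"dy":0.005,"dz":0,"yaw":0},{"dx":0,"dy":0,"dz":0,"yaw":0}]' 0.6
python3 - <<'E'
from h import *
import pickle
im,c=snap("wrist","w6");pickle.dump(c,open("c6.pkl","wb"))
b=np.array([557.3,-182.2]);y=np.radians(7.22);X=np.array([np.cos(y),np.sin(y)]);Y=np.array([-X[1],X[0]])
g=cv2.imread("pics/w6.png",0).astype(int)
for v in range(150,240,3):
    r=np.abs(np.gradient(g[v].astype(float)))
    P=at("wrist",c,(320,v),91)[:2]-b
    print(v,(P@X).round(1),g[v,316:325:4],280+int(np.argmax(r[280:305])),335+int(np.argmax(r[335:365])))
print((telemetry.state()["ee_pos"][:2]-b)@np.c_[X,Y])
E
```

```text
time_s: 18.05
ee_pos: [523.9, -185.5, 113.4]
ee_rot: [-180.0, 0.1, -172.7]
force: [-0.6, -0.6, 1.4]
gripper_width: 54.1
gripper_force: 0.0
150 -88.8 [177 174 177] 301 341
153 -87.0 [171 175 177] 301 340
156 -85.2 [129 144 146] 297 340
159 -83.4 [118 121 129] 297 341
162 -81.6 [165 174 191] 297 341
165 -79.8 [177 191 216] 298 340
168 -77.9 [176 196 215] 297 341
171 -76.1 [177 192 214] 297 340
174 -74.3 [176 196 213] 298 340
177 -72.4 [168 190 207] 297 340
180 -70.6 [166 185 195] 295 336
183 -68.7 [167 179 189] 294 344
186 -66.9 [164 168 169] 294 344
189 -65.0 [225 226 226] 294 344
192 -63.1 [221 225 224] 294 344
195 -61.2 [220 219 219] 294 344
198 -59.3 [220 219 219] 294 344
201 -57.4 [220 219 219] 294 344
204 -55.5 [219 220 219] 294 344
207 -53.6 [204 214 215] 294 344
210 -51.7 [162 161 160] 294 344
213 -49.7 [158 163 161] 294 343
216 -47.8 [163 161 160] 294 344
219 -45.8 [160 160 161] 295 343
222 -43.8 [162 161 161] 294 343
225 -41.8 [160 160 161] 295 343
228 -39.8 [162 163 159] 295 343
231 -37.8 [161 162 161] 295 343
234 -35.8 [162 160 162] 295 343
237 -33.7 [161 162 159] 295 343
[-35.35617018   1.18505378]
```

```bash
python3 -m crank '[{"dx":0,"dy":0,"dz":-0.03,"yaw":0},{"dx":0,"dy":0,"dz":-0.0238,"yaw":0},{"dx":0,"dy":0,"dz":0,"yaw":0}]'
python3 -m crank '[{"dx":0,"dy":0,"dz":0,"yaw":0},{"dx":0,"dy":0,"dz":0,"yaw":0},{"dx":0,"dy":0,"dz":0,"yaw":0}]' 0 12
python3 -m crank '[{"dx":0.0015,"dy":0.0002,"dz":0,"yaw":0},{"dx":0,"dy":0,"dz":0,"yaw":0}]'
python3 -m crank '[{"dx":0.0015,"dy":0.0002,"dz":0,"yaw":0},{"dx":0,"dy":0,"dz":0,"yaw":0}]'
```

```text
time_s: 18.48
ee_pos: [519.4, -185.3, 69.6]
ee_rot: [179.9, -0.2, -172.8]
force: [0.9, 0.7, -0.5]
gripper_width: 54.6
gripper_force: 0.0
time_s: 18.85
ee_pos: [521.9, -185.9, 72.0]
ee_rot: [-180.0, 0.1, -172.8]
force: [-0.2, 0.6, 3.1]
gripper_width: 32.1
gripper_force: 12.0
time_s: 19.1
ee_pos: [521.9, -185.9, 72.0]
ee_rot: [-180.0, -0.1, -172.8]
force: [-4.0, 0.2, 7.1]
gripper_width: 31.9
gripper_force: 12.0
time_s: 19.35
ee_pos: [521.9, -185.9, 71.9]
ee_rot: [180.0, -0.2, -172.7]
force: [-6.2, -1.4, 7.7]
gripper_width: 31.6
gripper_force: 12.0
```

```bash
python3 -m crank '[{"dx":0,"dy":0,"dz":0.0015,"yaw":0},{"dx":0,"dy":0,"dz":0.0005,"yaw":0}]'
python3 -m crank '[{"dx":0.0015,"dy":0.0002,"dz":0.0005,"yaw":0},{"dx":0,"dy":0,"dz":0,"yaw":0}]'
```

```text
time_s: 19.6
ee_pos: [521.9, -185.8, 72.1]
ee_rot: [180.0, -0.2, -172.8]
force: [-4.4, -4.3, -2.5]
gripper_width: 31.8
gripper_force: 12.0
time_s: 19.85
ee_pos: [521.9, -185.8, 72.1]
ee_rot: [180.0, -0.4, -172.8]
force: [-7.5, -4.5, -0.5]
gripper_width: 32.2
gripper_force: 12.0
```

Two separate pushes stopped dead at the same place, and the tip shows behind the ring. The gauge is home, so the real mouth is about 2 mm nearer than my fit. Drawing out, lifting and turning.

```bash
python3 -m crank '[{"dx":-0.004,"dy":-0.001,"dz":0,"yaw":0},{"dx":-0.006,"dy":-0.0008,"dz":0,"yaw":0},{"dx":-0.01,"dy":-0.0013,"dz":0,"yaw":0},{"dx":-0.01,"dy":-0.0013,"dz":0,"yaw":0},{"dx":-0.01,"dy":-0.0013,"dz":0,"yaw":0},{"dx":-0.01,"dy":-0.0013,"dz":0,"yaw":0},{"dx":-0.01,"dy":-0.0013,"dz":0,"yaw":0},{"dx":-0.01,"dy":-0.0013,"dz":0,"yaw":0},{"dx":-0.01,"dy":-0.0013,"dz":0,"yaw":0},{"dx":0,"dy":0,"dz":0,"yaw":0}]' 0 30
```

```text
time_s: 21.1
ee_pos: [460.5, -194.1, 73.2]
ee_rot: [180.0, -0.0, -172.8]
force: [0.2, 0.1, -3.7]
gripper_width: 31.6
gripper_force: 30.0
```

```bash
python3 -m crank '[{"dx":0,"dy":0,"dz":0.0375,"yaw":0},{"dx":0,"dy":0,"dz":0.0375,"yaw":-1},{"dx":0,"dy":0,"dz":0,"yaw":-1},{"dx":0,"dy":0,"dz":0,"yaw":-1},{"dx":0,"dy":0,"dz":0,"yaw":-1},{"dx":0,"dy":0,"dz":0,"yaw":-1},{"dx":0,"dy":0,"dz":0,"yaw":-1},{"dx":0,"dy":0,"dz":0,"yaw":-1},{"dx":0,"dy":0,"dz":0,"yaw":-1},{"dx":0,"dy":0,"dz":0,"yaw":-1}]'
python3 -m crank '[{"dx":0,"dy":0,"dz":0,"yaw":-1},{"dx":0,"dy":0,"dz":0,"yaw":-1},{"dx":0,"dy":0,"dz":0,"yaw":-1},{"dx":0,"dy":0,"dz":0,"yaw":-1},{"dx":0,"dy":0,"dz":0,"yaw":-1},{"dx":0,"dy":0,"dz":0,"yaw":-1},{"dx":0,"dy":0,"dz":0,"yaw":-1},{"dx":0,"dy":0,"dz":0,"yaw":-1},{"dx":0,"dy":0,"dz":0,"yaw":-1},{"dx":0,"dy":0,"dz":0,"yaw":-1}]'
python3 -m crank '[{"dx":0.0046,"dy":0.0007,"dz":0,"yaw":-1},{"dx":0.0046,"dy":0.0007,"dz":0,"yaw":-1},{"dx":0.0046,"dy":0.0007,"dz":0,"yaw":-1},{"dx":0.0046,"dy":0.0007,"dz":0,"yaw":-1},{"dx":0.0046,"dy":0.0007,"dz":0,"yaw":-1},{"dx":0.0046,"dy":0.0007,"dz":0,"yaw":-1},{"dx":0.0046,"dy":0.0007,"dz":0,"yaw":-1},{"dx":0.0046,"dy":0.0007,"dz":0,"yaw":-1},{"dx":0.0046,"dy":0.0007,"dz":0,"yaw":-1},{"dx":0.0046,"dy":0.0007,"dz":0,"yaw":-1}]'
python3 -m crank '[{"dx":0,"dy":0,"dz":0,"yaw":-1},{"dx":0,"dy":0,"dz":0,"yaw":-1},{"dx":0,"dy":0,"dz":0,"yaw":-1},{"dx":0,"dy":0,"dz":0,"yaw":-1},{"dx":0,"dy":0,"dz":0,"yaw":-1},{"dx":0,"dy":0,"dz":0,"yaw":-1},{"dx":0,"dy":0,"dz":0,"yaw":-1},{"dx":0,"dy":0,"dz":0,"yaw":0},{"dx":0,"dy":0,"dz":0,"yaw":0}]'
python3 - <<'E'
from h import *
import pickle
im,c=snap("wrist","w7");pickle.dump(c,open("c7.pkl","wb"))
E
```

```text
time_s: 22.35
ee_pos: [461.4, -194.1, 133.2]
ee_rot: [180.0, 0.0, 142.1]
force: [0.4, 0.2, -2.9]
gripper_width: 32.0
gripper_force: 30.0
time_s: 23.6
ee_pos: [461.4, -194.1, 133.1]
ee_rot: [180.0, 0.0, 92.1]
force: [0.3, -0.6, -2.6]
gripper_width: 31.8
gripper_force: 30.0
time_s: 24.85
ee_pos: [498.3, -188.5, 133.1]
ee_rot: [180.0, -0.0, 42.1]
force: [-0.2, -0.1, -2.7]
gripper_width: 31.3
gripper_force: 30.0
time_s: 25.98
ee_pos: [498.1, -188.5, 133.1]
ee_rot: [180.0, -0.0, 7.3]
force: [-0.4, -0.7, -3.3]
gripper_width: 31.6
gripper_force: 30.0
```

View pics/w7.png

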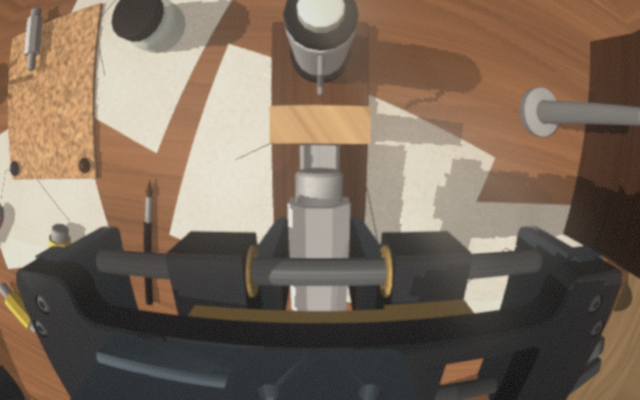

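The gauge is turned, with its no-go end at (319,175) pointing at the ring. The holder's front edge is at row 144 and the rail runs between columns 299 and 340. Nothing else has moved. Checking the alignment with numbers.

Run:
```python
from h import *
import pickle
c=pickle.load(open("c7.pkl","rb"));g=cv2.imread("pics/w7.png",0).astype(float)
b=np.array([557.3,-182.2]);y=np.radians(7.22);X=np.array([np.cos(y),np.sin(y)]);Y=np.array([-X[1],X[0]])
f=lambda u,v,z:((at("wrist",c,(u,v),z)[:2]-b)@np.c_[X,Y]).round(1)
print("front edge",f(285,144,100),f(360,144,100),"sides",f(270.5,138,100),f(370.5,138,100))
for v in (150,155,160):
    r=np.gradient(g[v]);l=293+np.argmax(np.abs(r[293:306]));q=334+np.argmax(np.abs(r[334:346]));print(v,l,q,f(l,v,64),f(q,v,64))
for v in (205,215,225):
    r=np.gradient(g[v]);l=280+np.argmax(np.abs(r[280:300]));q=342+np.argmax(np.abs(r[342:360]));print(v,l,q)
print("handle end",f(319,197,153),"tip top",f(319,171,150),"tcp",(telemetry.state()["ee_pos"][:2]-b)@np.c_[X,Y])
```

```text
front edge [-3.  22.1] [ -2.9 -25.4] sides [ 0.9 31.3] [  1.1 -32.1]
150 299 336 [-10.   15.4] [ -9.9 -12.2]
155 299 336 [-13.7  15.5] [-13.7 -12.3]
160 300 335 [-17.5  14.7] [-17.5 -11.6]
205 287 350
215 287 350
225 288 349
handle end [-24.8   0.7] tip top [-12.8   0.8] tcp [-59.58784934   1.19924258]
```

```bash
python3 -m crank '[{"dx":-0.0062,"dy":-0.0008,"dz":-0.04,"yaw":0},{"dx":0,"dy":0,"dz":-0.025,"yaw":0},{"dx":0,"dy":0,"dz":-0.009,"yaw":0},{"dx":0,"dy":0,"dz":0,"yaw":0}]'
python3 -m crank '[{"dx":0,"dy":0,"dz":-0.0012,"yaw":0},{"dx":0,"dy":0,"dz":-0.0006,"yaw":0},{"dx":0,"dy":0,"dz":0,"yaw":0}]'
```

```text
time_s: 26.52
ee_pos: [493.2, -189.2, 74.0]
ee_rot: [180.0, 0.0, 7.2]
force: [-0.4, 0.1, -2.3]
gripper_width: 32.0
gripper_force: 30.0
time_s: 26.9
ee_pos: [493.2, -189.2, 72.9]
ee_rot: [180.0, -0.0, 7.2]
force: [0.4, 0.2, -2.8]
gripper_width: 31.6
gripper_force: 30.0
```

```bash
python3 -m crank '[{"dx":0,"dy":0,"dz":-0.0009,"yaw":0},{"dx":0,"dy":0,"dz":-0.0006,"yaw":0},{"dx":0,"dy":0,"dz":0,"yaw":0}]'
python3 -m crank '[{"dx":0,"dy":0,"dz":0,"yaw":0},{"dx":0,"dy":0,"dz":0,"yaw":0},{"dx":0,"dy":0,"dz":0,"yaw":0},{"dx":0,"dy":0,"dz":0,"yaw":0}]' 0.6
python3 - <<'E'
from h import *
import pickle
im,c=snap("wrist","w8");g=cv2.imread("pics/w8.png",0).astype(float)
b=np.array([557.3,-182.2]);y=np.radians(7.22);X=np.array([np.cos(y),np.sin(y)]);Y=np.array([-X[1],X[0]])
f=lambda u,v,z:((at("wrist",c,(u,v),z)[:2]-b)@np.c_[X,Y]).round(1)
for v in (210,220,230,240):
    r=np.gradient(g[v]);l=280+np.argmax(np.abs(r[280:300]));q=342+np.argmax(np.abs(r[342:360]));print(v,l,q)
for v in range(110,215,4): print(v,g[v,314:327:4],f(320,v,91),f(320,v,100))
E
```

```text
time_s: 27.28
ee_pos: [493.1, -189.2, 71.9]
ee_rot: [180.0, -0.0, 7.2]
force: [-2.2, 0.4, 4.3]
gripper_width: 32.2
gripper_force: 30.0
time_s: 27.78
ee_pos: [493.0, -189.1, 71.2]
ee_rot: [180.0, 0.0, 7.2]
force: [0.3, 0.5, -0.1]
gripper_width: 54.7
gripper_force: 0.0
210 287 350
220 287 350
230 288 349
240 288 349
110 [175. 175. 179. 181.] [10.9  0.2] [10.5  0.3]
114 [179. 172. 175. 178.] [9.1 0.2] [8.8 0.3]
118 [180. 180. 172. 178.] [7.2 0.2] [7.  0.3]
122 [183. 179. 175. 175.] [5.4 0.2] [5.3 0.3]
126 [178. 181. 180. 175.] [3.5 0.2] [3.6 0.3]
130 [175. 182. 181. 178.] [1.7 0.2] [1.8 0.3]
134 [167. 177. 180. 181.] [-0.2  0.2] [0.1 0.3]
138 [162. 169. 177. 177.] [-2.   0.2] [-1.6  0.3]
142 [121. 112. 114. 109.] [-3.9  0.2] [-3.3  0.3]
146 [182. 178. 180. 179.] [-5.7  0.2] [-5.1  0.3]
150 [181. 175. 177. 180.] [-7.6  0.2] [-6.8  0.3]
154 [179. 175. 180. 176.] [-9.4  0.2] [-8.6  0.3]
158 [177. 172. 177. 181.] [-11.3   0.2] [-10.3   0.3]
162 [179. 173. 177. 175.] [-13.2   0.2] [-12.1   0.3]
166 [170. 165. 167. 173.] [-15.1   0.2] [-13.8   0.3]
170 [91. 87. 92. 90.] [-16.9   0.2] [-15.6   0.3]
174 [132. 126. 121. 118.] [-18.8   0.2] [-17.4   0.3]
178 [181. 171. 162. 156.] [-20.7   0.2] [-19.1   0.3]
182 [193. 187. 172. 160.] [-22.6   0.2] [-20.9   0.3]
186 [192. 179. 171. 159.] [-24.6   0.2] [-22.7   0.3]
190 [193. 180. 170. 156.] [-26.5   0.2] [-24.5   0.2]
194 [187. 176. 165. 148.] [-28.4   0.2] [-26.3   0.2]
198 [154. 153. 150. 131.] [-30.4   0.2] [-28.2   0.2]
202 [123. 122. 126. 121.] [-32.3   0.2] [-30.    0.2]
206 [115. 118. 116. 113.] [-34.3   0.2] [-31.9   0.2]
210 [156. 156. 155. 154.] [-36.3   0.2] [-33.7   0.2]
214 [160. 159. 159. 158.] [-38.3   0.2] [-35.6   0.2]
```

The gauge is centred on the rail, with its no-go tip about 16 mm short of the ring. Going behind it to push.

```bash
python3 -m crank '[{"dx":0,"dy":0,"dz":0.025,"yaw":0},{"dx":0,"dy":0,"dz":0.025,"yaw":0},{"dx":-0.0548,"dy":-0.007,"dz":0,"yaw":0},{"dx":-0.0548,"dy":-0.007,"dz":0,"yaw":0},{"dx":0,"dy":0,"dz":0,"yaw":0}]' 0 20
python3 -m crank '[{"dx":0,"dy":0,"dz":-0.0135,"yaw":0},{"dx":0,"dy":0,"dz":-0.03,"yaw":0},{"dx":0,"dy":0,"dz":0,"yaw":0},{"dx":0,"dy":0,"dz":0,"yaw":0}]'
```

```text
time_s: 28.45
ee_pos: [402.4, -199.9, 111.2]
ee_rot: [-179.9, 0.1, 7.1]
force: [0.6, -0.5, 0.2]
gripper_width: 7.6
gripper_force: 0.0
time_s: 28.95
ee_pos: [406.3, -200.5, 76.6]
ee_rot: [180.0, -0.0, 7.2]
force: [0.0, 0.7, 0.3]
gripper_width: 0.9
gripper_force: 0.0
```

```bash
python3 -m crank '[{"dx":0.0037,"dy":0.0005,"dz":0,"yaw":0},{"dx":0.0025,"dy":0.0003,"dz":0,"yaw":0},{"dx":0.0025,"dy":0.0003,"dz":0,"yaw":0},{"dx":0.0025,"dy":0.0003,"dz":0,"yaw":0},{"dx":0.0025,"dy":0.0003,"dz":0,"yaw":0},{"dx":0,"dy":0,"dz":0,"yaw":0}]'
python3 - <<'E'
from h import *
im,c=snap("wrist","w9");g=cv2.imread("pics/w9.png",0).astype(float)
b=np.array([557.3,-182.2]);y=np.radians(7.22);X=np.array([np.cos(y),np.sin(y)]);Y=np.array([-X[1],X[0]])
f=lambda u,v,z:((at("wrist",c,(u,v),z)[:2]-b)@np.c_[X,Y]).round(1)
for v in range(60,220,4): print(v,g[v,312:329:5],f(320,v,91)[0],f(320,v,100)[0])
for v in (120,140,150,160):
    r=np.gradient(g[v]);l=285+np.argmax(np.abs(r[285:312]));q=328+np.argmax(np.abs(r[328:355]));print(v,l,q)
E
```

```text
time_s: 29.7
ee_pos: [416.0, -198.9, 76.5]
ee_rot: [-180.0, 0.0, 7.2]
force: [-2.9, -0.3, 2.6]
gripper_width: 0.3
gripper_force: 1.9
60 [215. 213. 214. 214.] -42.1 -44.0
64 [215. 216. 214. 213.] -44.1 -45.9
68 [215. 215. 214. 213.] -46.1 -47.7
72 [216. 216. 216. 215.] -48.0 -49.6
76 [216. 217. 216. 214.] -50.0 -51.4
80 [215. 215. 215. 216.] -52.0 -53.2
84 [217. 217. 217. 217.] -53.9 -55.1
88 [217. 217. 216. 215.] -55.9 -56.9
92 [217. 217. 217. 216.] -57.8 -58.7
96 [217. 217. 218. 216.] -59.7 -60.5
100 [218. 216. 217. 217.] -61.6 -62.3
104 [222. 220. 220. 219.] -63.6 -64.1
108 [223. 222. 221. 222.] -65.5 -66.0
112 [222. 223. 222. 222.] -67.4 -67.8
116 [223. 222. 223. 221.] -69.3 -69.5
120 [222. 221. 224. 222.] -71.2 -71.3
124 [223. 223. 223. 223.] -73.1 -73.1
128 [222. 223. 222. 222.] -75.1 -74.9
132 [222. 221. 221. 223.] -77.0 -76.7
136 [222. 220. 222. 222.] -78.9 -78.5
140 [223. 223. 223. 223.] -80.8 -80.3
144 [223. 222. 223. 222.] -82.7 -82.1
148 [222. 222. 222. 221.] -84.7 -83.9
152 [222. 222. 222. 220.] -86.6 -85.8
156 [221. 222. 221. 221.] -88.5 -87.6
160 [221. 222. 222. 221.] -90.4 -89.4
164 [220. 221. 221. 221.] -92.4 -91.2
168 [221. 222. 221. 220.] -94.3 -93.0
172 [191. 178. 168. 154.] -96.3 -94.9
176 [184. 174. 157. 146.] -98.3 -96.7
180 [187. 178. 158. 144.] -100.2 -98.6
184 [188. 183. 164. 144.] -102.2 -100.4
188 [192. 179. 164. 146.] -104.2 -102.3
192 [142. 161. 150. 138.] -106.2 -104.2
196 [127. 130. 129. 126.] -108.2 -106.1
200 [125. 128. 129. 124.] -110.2 -108.0
204 [129. 129. 128. 127.] -112.3 -109.9
208 [191. 130. 127. 122.] -114.3 -111.8
212 [130. 128. 124. 125.] -116.4 -113.8
216 [127. 128. 124. 123.] -118.5 -115.7
120 286 333
140 287 350
150 287 350
160 287 332
```

```bash
python3 -m crank '[{"dx":0.0025,"dy":0.0003,"dz":0,"yaw":0},{"dx":0.0025,"dy":0.0003,"dz":0,"yaw":0},{"dx":0.0025,"dy":0.0003,"dz":0,"yaw":0},{"dx":0.0025,"dy":0.0003,"dz":0,"yaw":0}]'
python3 -m crank '[{"dx":0.0012,"dy":0.0002,"dz":0,"yaw":0},{"dx":0.0012,"dy":0.0002,"dz":0,"yaw":0},{"dx":0.0012,"dy":0.0001,"dz":0,"yaw":0}]'
```

```text
time_s: 30.25
ee_pos: [424.4, -198.0, 76.5]
ee_rot: [180.0, 0.0, 7.2]
force: [-3.7, -0.3, 2.8]
gripper_width: 0.5
gripper_force: 1.9
time_s: 30.62
ee_pos: [427.2, -197.6, 76.5]
ee_rot: [180.0, 0.0, 7.2]
force: [-4.6, -0.4, 2.1]
gripper_width: 0.4
gripper_force: 1.8
```

```bash
python3 -m crank '[{"dx":0.0012,"dy":0.0002,"dz":0,"yaw":0},{"dx":0.0012,"dy":0.0001,"dz":0,"yaw":0}]'
```

```text
time_s: 30.88
ee_pos: [429.1, -197.4, 76.5]
ee_rot: [180.0, -0.0, 7.2]
force: [-3.0, -1.2, 3.1]
gripper_width: 0.6
gripper_force: 1.8
```

```bash
python3 -m crank '[{"dx":0.0012,"dy":0.0002,"dz":0,"yaw":0},{"dx":0.0012,"dy":0.0001,"dz":0,"yaw":0}]'
python3 -m crank '[{"dx":0.0012,"dy":0.0002,"dz":0,"yaw":0},{"dx":0,"dy":0,"dz":0,"yaw":0}]'
```

```text
time_s: 31.12
ee_pos: [429.6, -197.2, 76.5]
ee_rot: [-180.0, 0.2, 7.3]
force: [-8.8, -2.4, 6.2]
gripper_width: 0.1
gripper_force: 4.4
time_s: 31.38
ee_pos: [429.7, -197.1, 76.5]
ee_rot: [-180.0, 0.3, 7.3]
force: [-9.8, -2.6, 7.6]
gripper_width: 0.4
gripper_force: 5.0
```

```bash
python3 -m crank '[{"dx":0.0015,"dy":0.0002,"dz":0,"yaw":0},{"dx":0,"dy":0,"dz":0,"yaw":0},{"dx":0,"dy":0,"dz":0,"yaw":0},{"dx":0,"dy":0,"dz":0,"yaw":0},{"dx":0,"dy":0,"dz":0,"yaw":0},{"dx":0,"dy":0,"dz":0,"yaw":0}]'
```

```text
time_s: 32.12
ee_pos: [429.7, -197.0, 76.4]
ee_rot: [-180.0, 0.4, 7.3]
force: [-12.6, -3.2, 9.7]
gripper_width: 0.5
gripper_force: 6.5
```

```bash
python3 -m crank '[{"dx":0,"dy":0,"dz":0.0015,"yaw":0},{"dx":0,"dy":0,"dz":0,"yaw":0},{"dx":0,"dy":0,"dz":0,"yaw":0},{"dx":0,"dy":0,"dz":0,"yaw":0},{"dx":0,"dy":0,"dz":0,"yaw":0}]'
```

```text
time_s: 32.75
ee_pos: [429.8, -196.8, 76.8]
ee_rot: [-179.9, 0.4, 7.3]
force: [-9.6, -3.6, 3.2]
gripper_width: 0.3
gripper_force: 5.2
```

```bash
python3 -m crank '[{"dx":0.0012,"dy":0.0001,"dz":0.0006,"yaw":0},{"dx":0,"dy":0,"dz":0,"yaw":0},{"dx":0,"dy":0,"dz":0,"yaw":0},{"dx":0,"dy":0,"dz":0,"yaw":0},{"dx":0,"dy":0,"dz":0,"yaw":0}]'
python3 -m crank '[{"dx":-0.008,"dy":-0.001,"dz":0,"yaw":0},{"dx":-0.02,"dy":-0.0025,"dz":0,"yaw":0},{"dx":-0.02,"dy":-0.0025,"dz":0.02,"yaw":0},{"dx":0,"dy":0,"dz":0.07,"yaw":0},{"dx":0,"dy":0,"dz":0,"yaw":0},{"dx":0,"dy":0,"dz":0,"yaw":0}]'
python3 - <<'E'
from h import *
im,c=snap("wrist","w10");g=cv2.imread("pics/w10.png",0).astype(float)
b=np.array([557.3,-182.2]);y=np.radians(7.22);X=np.array([np.cos(y),np.sin(y)]);Y=np.array([-X[1],X[0]])
f=lambda u,v,z:((at("wrist",c,(u,v),z)[:2]-b)@np.c_[X,Y]).round(1)
for v in range(30,200,3): print(v,g[v,312:329:8],f(320,v,91)[0],f(320,v,100)[0])
# centre line of handle / go tip
for v in range(60,150,10):
    r=np.gradient(g[v]);l=290+np.argmax(np.abs(r[290:317]));q=322+np.argmax(np.abs(r[322:350]));print(v,l,q,(l+q)/2)
I,cc=snap("scene","s10");J,_=snap("side","d10")
E
```

```text
time_s: 33.38
ee_pos: [429.9, -196.7, 76.9]
ee_rot: [-179.9, 0.5, 7.3]
force: [-10.7, -5.3, 1.8]
gripper_width: 0.2
gripper_force: 6.0
time_s: 34.12
ee_pos: [395.4, -201.4, 150.1]
ee_rot: [180.0, -0.0, 7.2]
force: [-0.1, 0.6, -0.4]
gripper_width: 0.3
gripper_force: 0.0
30 [211. 211. 183.] -24.5 -27.3
33 [216. 213. 182.] -26.8 -29.5
36 [217. 215. 183.] -29.1 -31.8
39 [216. 213. 186.] -31.5 -34.0
42 [217. 214. 189.] -33.8 -36.2
45 [217. 217. 188.] -36.1 -38.4
48 [216. 216. 187.] -38.4 -40.6
51 [216. 219. 183.] -40.7 -42.8
54 [217. 216. 187.] -42.9 -45.0
57 [219. 218. 188.] -45.2 -47.2
60 [219. 218. 189.] -47.4 -49.3
63 [221. 219. 192.] -49.7 -51.5
66 [220. 221. 189.] -51.9 -53.6
69 [220. 221. 185.] -54.1 -55.7
72 [220. 221. 185.] -56.3 -57.9
75 [221. 220. 186.] -58.5 -60.0
78 [220. 220. 189.] -60.7 -62.1
81 [223. 221. 190.] -62.9 -64.2
84 [224. 226. 196.] -65.1 -66.3
87 [224. 225. 194.] -67.3 -68.4
90 [226. 225. 193.] -69.5 -70.5
93 [227. 224. 194.] -71.7 -72.6
96 [226. 226. 196.] -73.8 -74.6
99 [226. 226. 196.] -76.0 -76.7
102 [225. 225. 197.] -78.1 -78.8
105 [224. 225. 197.] -80.3 -8
[... 498 characters left out ...]
112.6 -111.8
153 [94. 89. 94.] -114.8 -113.9
156 [88. 91. 92.] -116.9 -116.0
159 [87. 90. 91.] -119.1 -118.1
162 [90. 90. 90.] -121.3 -120.2
165 [89. 91. 91.] -123.5 -122.3
168 [90. 87. 91.] -125.6 -124.4
171 [92. 90. 92.] -127.8 -126.5
174 [90. 90. 91.] -130.0 -128.6
177 [91. 92. 90.] -132.2 -130.7
180 [91. 93. 88.] -134.5 -132.8
183 [174. 171. 167.] -136.7 -135.0
186 [216. 219. 217.] -138.9 -137.1
189 [217. 219. 218.] -141.2 -139.2
192 [216. 218. 217.] -143.4 -141.4
195 [134. 216. 219.] -145.7 -143.6
198 [119. 145. 216.] -147.9 -145.8
60 297 328 312.5
70 296 328 312.0
80 297 328 312.5
90 296 328 312.0
100 297 328 312.5
110 300 337 318.5
120 300 337 318.5
130 300 337 318.5
140 300 337 318.5
```

```bash
python3 -c "
from workcell import ticket
print(ticket.job_done())"
```

```text
the job is handed in; nothing more can be done
None
```

I did every step and handed the job in at about 34 s on the robot's clock, but no verdict came back. The duster was pressed and released, the go end slid fully home, and the no-go end was refused under about 10 N at the tool; the gauge lies on the rail with its no-go end at the ring, and I did not check the other items again after the last push.

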